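# Roll the hanging rod onto the ruled line

## Task

The hanging rod of a banner has to lie on the line ruled across the grey backing board. Of the two loose wooden rods on the board, roll the longer one over the board by pushing its top sideways with the fingertips, until it rests centred along the ruled line. Do not pick it up or carry it, and leave the shorter rod and the other things where they are.

Things in the scene. Friction and masses are not known exactly. Their poses are not given: they have to be found in the camera images.
- long_rod: Plain wooden rod, the longer of two: 180 mm long, 25 mm diameter, 40 to 80 g, loose on the board, within 3 degrees of parallel to the line, 60 to 85 mm to one side. Origin at its centre (12.5 mm above the board's top), y along its length; x, z turn as it rolls. It rolls with some resistance and stops soon when let go; a finger pressing lightly on its top and moving sideways travels twice as far as the rod.
- short_rod: The shorter wooden rod, to be left alone: 110 mm long, 25 mm in diameter, about 35 g, loose, lying on the other side of the ruled line and roughly parallel to it, also 60 to 85 mm from it. Origin at its centre, y axis along its length.
- line (a point): Middle of the ruled line, at the board's top surface. A thin dark straight line 250 mm long and 4 mm wide, printed on the board (nothing to feel). The frame turns with the board: y along the line, x across it in the board's plane, z up.
- board: Light grey card backing board fixed to the table: 260 mm across the line (its x) by 340 mm along the line (its y), 4 mm thick. Origin at the centre of its underside; the ruled line crosses its middle.
- paint_pot: Small yellow paint pot with a white cap standing on the board past the rods' ends: 32 mm in diameter, 36 mm tall. Origin at the centre of its underside. Leave alone.
- tape_roll: Roll of clear tape lying flat on the board past the rods' ends: 48 mm outside diameter, 15 mm high. Origin at the centre of its underside. Leave alone.
- star: Flat wooden star lying on the board past the rods' ends: about 42 mm across, 8 mm thick. Origin at the centre of its underside. Leave alone.
- glue_bottle_a: White glue bottle with blue nozzle standing on the table left of the board: 48 mm in diameter, 152 mm tall. Origin at the centre of its underside. Leave alone.
- glue_bottle_b: A second, equal glue bottle near the first. Origin at the centre of its underside. Leave alone.
- glue_stick: Glue stick standing on the table right of the board: 29 mm in diameter, 98 mm tall. Origin at the centre of its underside. Leave alone.
- brush_cup: White cup standing on the table right of the board: 76 mm across the rim, 95 mm tall. Origin at the centre of its underside. Leave alone.
Not all that is in view belongs to the job. What is shaped like the long_rod but green or yellow is not meant.

How it is judged:
By the outcome, as a careful person would: the job done as asked, in the order asked, and still so for the second after the job is handed in, with the robot touching nothing.
It also fails if it takes over 48 s, if anything falls off the work surface, if the arm or the gripper's body presses on something with over 40 N, if the wrist force passes 120 N, or if a joint passes its speed limit or range.

## Robot

A 6-joint arm with a two-finger parallel gripper is mounted at the origin on the work surface. World frame = base frame: x ahead of the robot, y to its left, z up, the work surface at z = 0. Lengths are in mm, angles in rad, forces in N, time in s.
With the tool pointing down it reaches from about 350 to 775 mm from the base axis. Payload 7.3 kg.
Tool frame: the origin (TCP) lies on the centre line of the jaws, within the pads' length; the fingertips stand 17 mm ahead of it and the grasp point (between the pads) lies 2 mm behind it; z points along the fingers, y is the line along which they close (so a half turn about z gives the same grasp; the last joint's range is limited). The gripper opens to 92 mm and grips with 3 to 60 N. Pads are 19 mm wide; open, the fingers measure 130 mm over their backs; the gripper's body (75 mm by 190 mm) begins 47 mm behind the grasp point.
Start: joints at [-1.377, 0.342, 1.524, -0, 1.275, -0.146], TCP at [175.004, -494.992, 243.741] pointing down, gripper open.
Joint ranges: [-2.53, 2.53], [-0.77, 2.02], [0.04, 2.7], [-1, 4.14], [0.28, 2.66], [-3.11, 3.11]. Speed limits (rad/s): [2.57, 2.57, 3.14, 3.14, 3.14, 3.14].

## Interface

Orientations are given as [roll, pitch, yaw] about the fixed x, y, z axes, in that order (R = Rz(yaw) Ry(pitch) Rx(roll)).
In Python, from plant import bot gives the robot as it stands. The module is installed in compiled form; this text tells all that it offers.
- The arm moves only by the shell command python3 -m pendant 'ROWS'. ROWS is JSON, a list of rows, each a list of 3 entries, a list of its own where there are three numbers: the shift along the world's x, y, z as a fraction of full scale, then the turn, a rotation vector about the world's x, y, z as a fraction of full scale, then the opening, from -1 (shut) to 1 (fully open), so that 0 is half open. In form: [[[tx, ty, tz], [rx, ry, rz], claw], ...]. A call has exactly 10 rows; each row shifts and turns the commanded pose from where the row before left it; what a row does not reach is not made up. Full scale, the value 1, is 30 mm for a shift and 0.12 rad for a turn. A row lasts 1/12 s, in which the tool goes at most 41.7 mm and 7.16 degrees, less where a joint would pass 70% of its speed; a pose out of reach is approached as far as the arm can. A call with a number of a shift or a turn outside -1 to 1 is refused whole. A call with a gripper value outside its range is refused whole. The fingers move at their own pace and stop on an object; the grip force is fixed at half the most. Time passes only in rows, so rows that do not move let the fingers close, or fill a call up. It gives the time, the measured TCP pose, the force, the opening and the grip force at its end, in the units of the state.
- bot.get_obs(): the state, without advancing time (a new reading comes with each control period).
- bot.capture(name): name is "scene" or "top"; returns the picture (420x560x3 uint8, blue, green, red); there is no depth.
- bot.camera_params(name): a dict with "fovy" (degrees; the focal length in pixels is half the picture's height over the tangent of half this angle, whatever the lens; pixels are square), "cx", "cy" (the principal point, pixels), "camera_from_world" (4x4, takes a point from world to camera coordinates). Camera axes: x right, y down, z forward; pixel columns grow to the right and rows downward; lengths in mm; the calibration is good to about 2 mm. A picture is of the moment at which its call begins. camera_params takes no time and is no camera call.
- bot.close_job(): hands the job in; it is judged then, once.
The state is a dict: "time": time; "joint_positions": joint angles; "dq": joint speeds; "tau": joint torques, N m; "tool_pos": TCP position; "tcp_rot": TCP orientation; "contact_force": force on the tool from outside, world axes, zero at the start; "moment": the same for the moment, N m; "grip_width": finger opening in mm; "finger_force": force on a finger pad.
Only numpy, scipy, OpenCV 4.12 (cv2) and the standard library are available. Lean on these libraries where they do the work, as an engineer would, in place of code of your own. Each camera call takes 0.05 s, during which the arm holds its last target. There are 200 camera calls.

## Working session

There is one attempt and no reset: what is moved stays moved. The work goes in short steps, Python scripts to look and compute and a shell command to move; the robot and the scene stay as the last step left them, time stands still between calls to the robot, and variables do not carry over. Pictures are saved under pics/ and viewed, at most 10 in all, crops included, and the job is handed in when it is done.

```bash
mkdir -p pics; python3 - <<'E'
from plant import bot
import cv2,numpy as np
for n in("top","scene"):
    cv2.imwrite(f"pics/{n}0.png",bot.capture(n)); p=bot.camera_params(n); print(n,p["fovy"],p["cx"],p["cy"],p.keys()); print(np.round(p["camera_from_world"],3).tolist())
o=bot.get_obs(); print(o["time"],o["tool_pos"],o["tcp_rot"],o["grip_width"],o["contact_force"])
E
```

```text
top 51.189966332350174 284.948281495378 210.44826261176894 dict_keys(['fovy', 'cx', 'cy', 'camera_from_world'])
[[0.02, -1.0, 0.01, -33.675], [-0.987, -0.022, -0.159, 518.33], [0.159, -0.006, -0.987, 1004.903], [0.0, 0.0, 0.0, 1.0]]
scene 42.39848075768637 291.08249170332573 212.8958968387358 dict_keys(['fovy', 'cx', 'cy', 'camera_from_world'])
[[-0.046, 0.999, 0.022, 24.729], [0.585, 0.045, -0.81, -246.107], [-0.81, -0.024, -0.587, 1686.614], [0.0, 0.0, 0.0, 1.0]]
0.1 [ 174.94508244 -494.65022679  243.1251317 ] [-3.14027719e+00 -1.64748840e-04  3.39827356e-01] 91.80383237443706 [-0.05219057  0.47651874 -0.6071312 ]
```

View pics/top0.png

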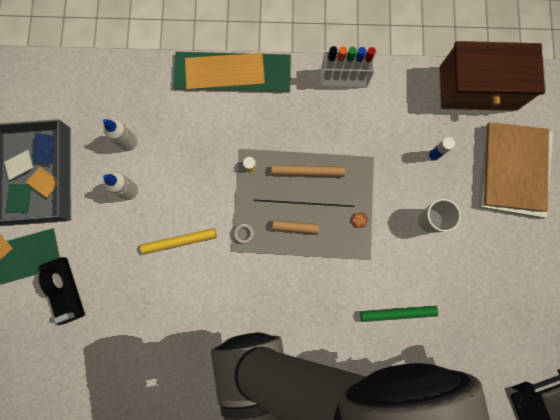

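View pics/scene0.png

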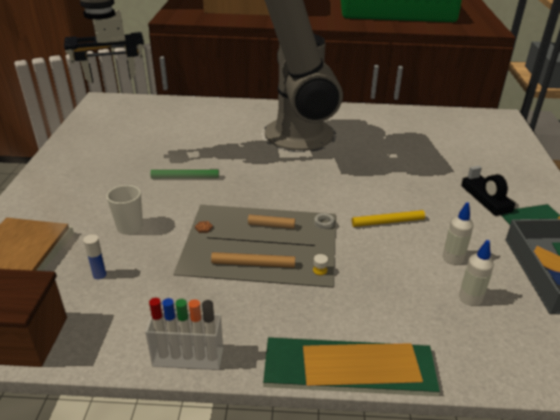

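The top view shows the long rod at about (308,171) on the far side of the ruled line, which runs (254,201)–(354,206). The short rod is at (296,228), with the pot at (249,163), the tape at (243,233) and the star at (360,220).

```bash
cat > h.py <<'E'
from plant import bot
import cv2,numpy as np
def ray(n,uv,z):
    p=bot.camera_params(n); T=np.array(p["camera_from_world"]); f=210/np.tan(np.radians(p["fovy"]/2))
    R=T[:3,:3]; c=-R.T@T[:3,3]; d=R.T@np.array([(uv[0]-p["cx"])/f,(uv[1]-p["cy"])/f,1]); return c+d*(z-c[2])/d[2]
def seg(m,z,n):
    # ends and centre of the elongated blob in world
    ys,xs=np.nonzero(m); P=np.array([ray(n,(x,y),z)[:2] for x,y in zip(xs,ys)])
    c=P.mean(0); v=np.linalg.svd(P-c,full_matrices=False)[2][0]; v*=np.sign(v[1]); t=(P-c)@v
    a,b=t.min(),t.max(); w=(P-c)@np.array([v[1],-v[0]])
    return c+v*(a+b)/2, v, b-a, w.max()-w.min(), c
def look(n,imgs=3):
    im=np.mean([bot.capture(n) for _ in range(imgs)],0).astype(np.uint8); hsv=cv2.cvtColor(im,cv2.COLOR_BGR2HSV)
    roi=np.zeros(im.shape[:2],np.uint8)
    B=dict(top=(230,145,375,262),scene=(180,205,340,280))[n]; roi[B[1]:B[3],B[0]:B[2]]=255
    wood=cv2.inRange(hsv,(5,90,60),(20,255,255))&roi
    dark=cv2.inRange(hsv,(0,0,0),(179,90,65))&roi
    out=[]
    for nm,m,z in(("wood",wood,16.5),("dark",dark,4)):
        k,l,s,c=cv2.connectedComponentsWithStats(m)
        for i in range(1,k):
            if s[i,4]>60:
                C,v,L,W,cc=seg(l==i,z,n); out.append((nm,C,v,L))
                print(n,nm,s[i].tolist(),"ctr",C.round(1),"mean",cc.round(1),"ang deg from y",round(np.degrees(np.arctan2(-v[0],v[1])),2),"L",round(L,1),"W",round(W,1))
    return im,out
if __name__=="__main__":
    look("top");look("scene"); o=bot.get_obs(); print(o["time"],o["tool_pos"].round(1) if hasattr(o["tool_pos"],"round") else o["tool_pos"])
E
python3 h.py
```

```text
top wood [271, 165, 74, 12, 747] ctr [624.8 -76.7] mean [624.8 -77.1] ang deg from y -0.43 L 181.6 W 26.1
top wood [351, 212, 18, 16, 205] ctr [ 504.6 -205.6] mean [ 504.4 -205.4] ang deg from y 36.07 L 38.0 W 39.7
top wood [272, 220, 47, 14, 474] ctr [483.5 -48.3] mean [483.5 -48.2] ang deg from y -4.23 L 112.4 W 25.1
top dark [254, 200, 100, 7, 140] ctr [545.2 -68.6] mean [545.1 -70.8] ang deg from y -2.28 L 246.1 W 3.5
scene wood [247, 214, 49, 15, 532] ctr [480.  -52.2] mean [480.1 -51.4] ang deg from y -5.68 L 116.8 W 46.2
scene wood [195, 221, 18, 12, 178] ctr [ 512.9 -207.1] mean [ 513.2 -207. ] ang deg from y -71.91 L 46.6 W 40.0
scene wood [211, 252, 85, 16, 1056] ctr [621.8 -80.7] mean [621.8 -79.6] ang deg from y -0.56 L 186.1 W 41.7
0.4 [ 175.  -494.9  243.6]
```

```bash
python3 -m pendant '[[[0.9,0.82,0],[0,0,-0.29],1],[[0.9,0.82,0],[0,0,-0.29],1],[[0.9,0.82,0],[0,0,-0.29],1],[[0.9,0.82,0],[0,0,-0.29],1],[[0.9,0.82,0],[0,0,-0.29],1],[[0.9,0.82,0],[0,0,-0.29],1],[[0.9,0.82,0],[0,0,-0.29],1],[[0.9,0.82,0],[0,0,-0.29],1],[[0.9,0.82,0],[0,0,-0.29],1],[[0.9,0.82,0],[0,0,-0.29],1]]'
```

```text
time: 1.23
tool_pos: [446.1, -247.5, 243.9]
tcp_rot: [3.141, -0.0, -0.01]
contact_force: [0.6, -1.4, 0.4]
grip_width: 91.6
finger_force: 0.0
```

```bash
python3 -m pendant '[[[0.62,0.57,-0.58],[0,0,0],1],[[0.62,0.57,-0.58],[0,0,0],1],[[0.62,0.57,-0.58],[0,0,0],1],[[0.62,0.57,-0.58],[0,0,0],1],[[0.62,0.57,-0.58],[0,0,0],1],[[0.62,0.57,-0.58],[0,0,0],1],[[0.62,0.57,-0.58],[0,0,0],1],[[0.62,0.57,-0.58],[0,0,0],1],[[0.62,0.57,-0.58],[0,0,0],1],[[0,0,0],[0,0,0],1]]'
```

```text
time: 2.07
tool_pos: [613.1, -91.5, 83.1]
tcp_rot: [-3.139, 0.004, -0.005]
contact_force: [-1.6, -0.2, -1.2]
grip_width: 91.7
finger_force: 0.0
```

```bash
python3 -m pendant '[[[0.32,0.25,-0.3],[0,0,0],1],[[0.32,0.25,-0.3],[0,0,0],1],[[0,0,-0.3],[0,0,0],1],[[0,0,-0.2],[0,0,0],1],[[0,0,-0.1],[0,0,0],1],[[0,0,-0.05],[0,0,0],1],[[0,0,-0.03],[0,0,0],1],[[0,0,-0.03],[0,0,0],1],[[0,0,-0.03],[0,0,0],1],[[0,0,0],[0,0,0],1]]'
```

```text
time: 2.9
tool_pos: [631.6, -80.3, 47.2]
tcp_rot: [3.141, -0.0, -0.008]
contact_force: [-0.4, -0.8, -0.5]
grip_width: 91.9
finger_force: 0.0
```

```bash
python3 -m pendant '[[[0,0,-0.03],[0,0,0],1],[[0,0,-0.03],[0,0,0],1],[[-0.1,0,-0.01],[0,0,0],1],[[-0.15,0,0],[0,0,0],1],[[-0.15,0,0],[0,0,0],1],[[-0.15,0,0],[0,0,0],1],[[-0.15,0,0],[0,0,0],1],[[-0.1,0,0],[0,0,0],1],[[0,0,0],[0,0,0],1],[[0,0,0],[0,0,0],1]]'; python3 h.py
```

```text
time: 3.73
tool_pos: [608.3, -80.1, 46.1]
tcp_rot: [3.141, -0.002, -0.008]
contact_force: [0.8, 0.9, 6.1]
grip_width: 91.5
finger_force: 2.8
top wood [351, 212, 18, 16, 203] ctr [ 504.5 -205.3] mean [ 504.5 -205.3] ang deg from y 37.67 L 37.5 W 39.7
top dark [291, 145, 68, 27, 574] ctr [ 668.5 -117.4] mean [ 667.8 -124.3] ang deg from y -5.95 L 169.3 W 71.0
top dark [248, 223, 81, 35, 413] ctr [470.7 -39.2] mean [472.2 -32.9] ang deg from y -13.45 L 203.8 W 54.3
scene wood [195, 221, 14, 12, 131] ctr [ 514.8 -211.5] mean [ 515.6 -211.2] ang deg from y -64.34 L 47.8 W 30.1
scene wood [218, 220, 57, 8, 181] ctr [ 490.4 -109.5] mean [490.9 -97.6] ang deg from y -2.48 L 133.7 W 19.7
scene wood [211, 248, 85, 17, 1031] ctr [610.7 -80.9] mean [610.7 -78.8] ang deg from y -0.42 L 185.7 W 44.3
scene dark [204, 205, 96, 46, 1495] ctr [ 458.5 -100. ] mean [ 458.5 -100.2] ang deg from y 1.5 L 230.9 W 183.9Traceback (most recent call last):
  File "h.py", line 27, in <module>
    look("top");look("scene"); o=bot.get_obs(); print(o["time"],o["tool_pos"].round(1) if hasattr(o["tool_pos"],"round") else o["tool_pos"])
                ~~~~^^^^^^^^^
  File "h.py", line 23, in look
    C,v,L,W,cc=seg(l==i,z,n); out.append((nm,C,v,L))
               ~~~^^^^^^^^^^
  File "h.py", line 8, in seg
    ys,xs=np.nonzero(m); P=np.array([ray(n,(x,y),z)[:2] for x,y in zip(xs,ys)])
                                     ~~~^^^^^^^^^^^
  File "h.py", line 4, in ray
    p=bot.camera_params(n); T=np.array(p["camera_from_world"]); f=210/np.tan(np.radians(p["fovy"]/2))
ValueError: time passes only in moves, steps and waits
```

```bash
python3 - <<'E'
s=open('h.py').read()
s=s.replace('def ray(n,uv,z):\n    p=bot.camera_params(n)','CP={n:bot.camera_params(n) for n in("top","scene")}\ndef ray(n,uv,z):\n    p=CP[n]').replace('s[i,4]>60:','s[i,4]>60 and s[i,4]<1300:')
open('h.py','w').write(s)
E
python3 -m pendant '[[[0,0.03,0],[0,0,-0.09],1],[[0,0.03,0],[0,0,-0.09],1],[[0,0.03,0],[0,0,-0.09],1],[[-0.05,0.03,0],[0,0,-0.09],1],[[-0.1,0.03,0],[0,0,-0.09],1],[[-0.1,0.03,0],[0,0,-0.09],1],[[-0.05,0,0],[0,0,0],1],[[0,0,0],[0,0,0],1],[[0,0,0.2],[0,0,0],1],[[0.4,0,0.2],[0,0,0],1]]'; python3 h.py
```

```text
time: 4.87
tool_pos: [608.6, -74.4, 56.7]
tcp_rot: [-3.141, 0.004, -0.073]
contact_force: [0.9, 0.0, -0.7]
grip_width: 91.7
finger_force: 0.0
top wood [351, 212, 18, 16, 203] ctr [ 504.5 -205.3] mean [ 504.5 -205.3] ang deg from y 37.67 L 37.5 W 39.7
top dark [290, 145, 66, 37, 658] ctr [ 671.5 -113.2] mean [ 669.7 -123.5] ang deg from y -9.85 L 166.7 W 95.7
top dark [242, 226, 83, 35, 436] ctr [463.5 -27.2] mean [464.8 -21.7] ang deg from y -12.77 L 207.7 W 55.4
scene wood [220, 215, 58, 11, 254] ctr [ 477.4 -105.8] mean [479.8 -87.7] ang deg from y -7.38 L 138.8 W 28.6
scene wood [195, 220, 16, 13, 166] ctr [ 512.7 -208.5] mean [ 513.2 -208.3] ang deg from y -77.38 L 46.5 W 35.1
scene wood [214, 245, 84, 20, 1028] ctr [605.3 -76.7] mean [605.5 -74.6] ang deg from y -4.42 L 188.0 W 44.1
scene dark [254, 246, 23, 5, 72] ctr [563.9 -58.3] mean [563.9 -58.2] ang deg from y -0.05 L 50.9 W 14.2
scene dark [249, 247, 85, 27, 608] ctr [604.8   8.3] mean [598.8  31.8] ang deg from y 14.47 L 196.5 W 86.1
5.1667 [609.8 -74.5  56.3]
```

```bash
python3 -m pendant '[[[0.2,0,-0.2],[0,0,0],1],[[0,0,-0.15],[0,0,0],1],[[0,0,-0.05],[0,0,0],1],[[-0.15,0.02,0],[0,0,0.06],1],[[-0.2,0.02,0],[0,0,0.06],1],[[-0.2,0.01,0],[0,0,0.06],1],[[-0.2,0.01,0],[0,0,0.06],1],[[-0.2,0.01,0],[0,0,0.06],1],[[-0.1,0,0],[0,0,0],1],[[0,0,0],[0,0,0],1]]'; python3 -m pendant '[[[0,0,0.2],[0,0,0],1],[[0.4,0,0.2],[0,0,0],1],[[0.1,0,0],[0,0,0],1],[[0,0,-0.2],[0,0,0],1],[[0,0,-0.15],[0,0,0],1],[[0,0,-0.05],[0,0,0],1],[[0,0,0],[0,0,0],1],[[0,0,0],[0,0,0],1],[[0,0,0],[0,0,0],1],[[0,0,0],[0,0,0],1]]'; python3 h.py|grep scene
```

```text
time: 6.0
tool_pos: [585.7, -72.9, 45.9]
tcp_rot: [3.141, -0.003, -0.038]
contact_force: [0.8, 0.4, 9.9]
grip_width: 91.8
finger_force: 4.6
time: 6.83
tool_pos: [600.9, -72.6, 45.7]
tcp_rot: [3.141, -0.003, -0.037]
contact_force: [1.7, 1.0, 11.4]
grip_width: 92.0
finger_force: 5.7
scene wood [223, 218, 56, 9, 250] ctr [ 483.4 -100. ] mean [484.9 -83.5] ang deg from y -5.08 L 133.4 W 27.2
scene wood [195, 221, 18, 12, 174] ctr [ 512.9 -207.3] mean [ 513.3 -207.2] ang deg from y -70.97 L 46.8 W 40.1
scene wood [216, 242, 83, 17, 924] ctr [590.6 -75.6] mean [590.7 -73.5] ang deg from y -2.31 L 186.4 W 44.5
scene dark [240, 243, 94, 31, 836] ctr [595.8  -1.6] mean [591.1  20.2] ang deg from y 12.23 L 214.6 W 100.4
```

```bash
python3 -m pendant '[[[-0.1,0.01,0],[0,0,0],1],[[-0.2,0.01,0],[0,0,0],1],[[-0.2,0.01,0],[0,0,0],1],[[-0.2,0.01,0],[0,0,0],1],[[-0.2,0.01,0],[0,0,0],1],[[-0.1,0.01,0],[0,0,0],1],[[0,0,0],[0,0,0],1],[[0,0,0],[0,0,0],1],[[0,0,0.2],[0,0,0],1],[[0.3,0,0.2],[0,0,0],1]]'; python3 -m pendant '[[[0.2,0,0],[0,0,0],1],[[0,0,-0.2],[0,0,0],1],[[0,0,-0.15],[0,0,0],1],[[0,0,-0.05],[0,0,0],1],[[-0.15,0.01,0],[0,0,0],1],[[-0.25,0.01,0],[0,0,0],1],[[-0.25,0.01,0],[0,0,0],1],[[-0.25,0.01,0],[0,0,0],1],[[-0.1,0.01,0],[0,0,0],1],[[0,0,0],[0,0,0],1]]';  python3 -m pendant '[[[0,0,0],[0,0,0],1],[[0,0,0.2],[0,0,0],1],[[0.3,0,0.2],[0,0,0],1],[[0.2,0,0],[0,0,0],1],[[0,0,-0.2],[0,0,0],1],[[0,0,-0.15],[0,0,0],1],[[0,0,-0.05],[0,0,0],1],[[0,0,0],[0,0,0],1],[[0,0,0],[0,0,0],1],[[0,0,0],[0,0,0],1]]';python3 h.py|grep scene
```

```text
time: 7.97
tool_pos: [576.6, -70.5, 55.7]
tcp_rot: [-3.141, 0.005, -0.037]
contact_force: [-0.2, 0.8, -0.2]
grip_width: 91.8
finger_force: 0.0
time: 8.8
tool_pos: [555.3, -69.6, 45.8]
tcp_rot: [3.141, -0.002, -0.037]
contact_force: [-1.0, -0.5, 13.1]
grip_width: 91.6
finger_force: 6.7
time: 9.63
tool_pos: [571.1, -69.3, 45.6]
tcp_rot: [3.141, -0.003, -0.037]
contact_force: [1.2, 1.0, 13.6]
grip_width: 91.9
finger_force: 6.3
scene wood [226, 209, 34, 4, 78] ctr [ 443.8 -123.8] mean [ 443.7 -128.3] ang deg from y -0.65 L 81.6 W 12.9
scene wood [248, 214, 33, 6, 103] ctr [462.5 -69. ] mean [462.4 -70.2] ang deg from y -4.13 L 78.6 W 13.8
scene wood [195, 221, 18, 12, 179] ctr [ 512.9 -207. ] mean [ 513.1 -206.9] ang deg from y -73.82 L 46.2 W 39.9
scene wood [248, 220, 33, 8, 183] ctr [489.9 -67.8] mean [489.9 -67. ] ang deg from y -3.86 L 77.5 W 24.6
scene wood [218, 233, 82, 18, 892] ctr [560.3 -74.6] mean [560.4 -73. ] ang deg from y -2.4 L 187.0 W 45.1
scene dark [213, 205, 90, 34, 889] ctr [434.6 -88.6] mean [434.1 -80. ] ang deg from y 3.49 L 223.3 W 135.4
scene dark [244, 236, 90, 24, 880] ctr [565.6   1.3] mean [560.6  24.6] ang deg from y 12.23 L 209.8 W 80.3
```

```bash
python3 -m pendant '[[[-0.15,0.01,0],[0,0,0],1],[[-0.25,0.01,0],[0,0,0],1],[[-0.25,0.01,0],[0,0,0],1],[[-0.2,0.01,0],[0,0,0],1],[[-0.15,0.01,0],[0,0,0],1],[[0,0,0],[0,0,0],1],[[0,0,0],[0,0,0],1],[[0,0,0.3],[0,0,0],1],[[0,0,0.9],[0,0,0],1],[[0,0,0.9],[0,0,0],1]]'; python3 -m pendant '[[[0,-0.5,0.9],[0,0,0],1],[[0,-0.9,0],[0,0,0],1],[[0,-1,0],[0,0,0],1],[[0,-1,0],[0,0,0],1],[[0,-1,0],[0,0,0],1],[[0,-1,0],[0,0,0],1],[[0,-1,0],[0,0,0],1],[[0,-1,0],[0,0,0],1],[[0,-0.5,0],[0,0,0],1],[[0,0,0],[0,0,0],1]]'; python3 h.py; python3 -c "
from h import *
cv2.imwrite('pics/t1.png',cv2.resize(bot.capture('top')[130:280,210:410],None,fx=4,fy=4))"
```

```text
time: 10.77
tool_pos: [538.1, -67.3, 106.5]
tcp_rot: [-3.14, 0.006, -0.037]
contact_force: [0.7, -1.3, 0.7]
grip_width: 91.9
finger_force: 0.0
time: 11.6
tool_pos: [539.1, -307.5, 133.5]
tcp_rot: [-3.141, 0.001, -0.04]
contact_force: [-0.6, 0.5, 0.2]
grip_width: 91.9
finger_force: 0.0
top wood [268, 195, 75, 14, 748] ctr [545.4 -71.4] mean [545.5 -70.1] ang deg from y -2.0 L 182.6 W 25.2
top wood [351, 212, 18, 16, 205] ctr [ 504.6 -205.6] mean [ 504.4 -205.4] ang deg from y 36.07 L 38.0 W 39.7
top wood [298, 223, 21, 11, 144] ctr [485.  -79.9] mean [483.1 -85.5] ang deg from y -18.73 L 51.6 W 24.9
top dark [230, 218, 38, 44, 388] ctr [456.8  70.7] mean [452.3  74.5] ang deg from y 50.2 L 138.0 W 24.0
scene wood [248, 215, 48, 14, 510] ctr [481.1 -51.3] mean [481.2 -49.6] ang deg from y -4.34 L 115.2 W 44.2
scene wood [195, 221, 18, 13, 174] ctr [ 513.8 -206.8] mean [ 513.8 -206.7] ang deg from y -73.54 L 45.1 W 40.0
scene wood [219, 229, 81, 17, 947] ctr [542.6 -74.2] mean [542.6 -73.2] ang deg from y -2.44 L 186.1 W 44.4
scene dark [269, 220, 65, 29, 672] ctr [504.8  18.1] mean [510.4  36.9] ang deg from y -16.75 L 141.9 W 106.8
11.9 [ 540.3 -303.2  134.8]
```

View pics/t1.png

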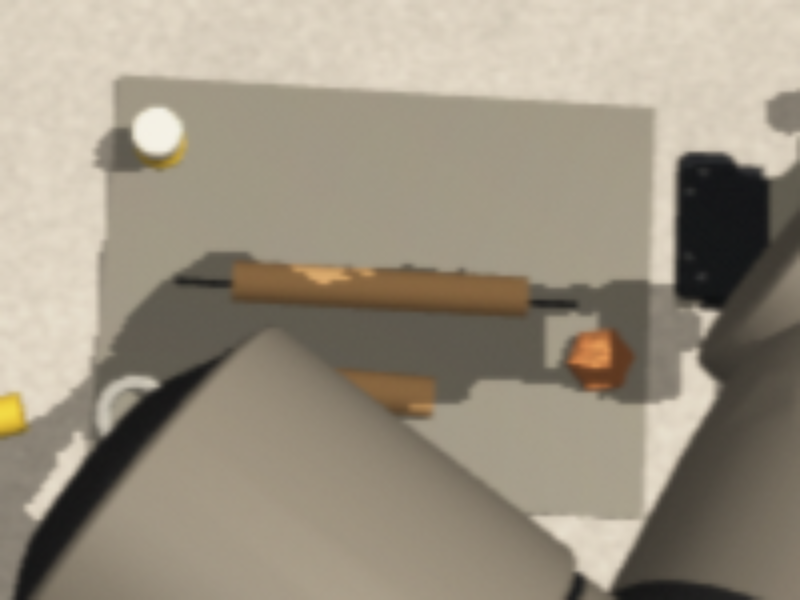

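The rod lies over the line: it spans crop columns 232–528, and the line ends are at 175 and 578. It sits slightly toward the right along the line, so I'll measure that offset more precisely.

```bash
cat > prof.py <<'E'
from h import *
def pix(n,P):
    p=CP[n]; q=np.array(p["camera_from_world"])@np.r_[P,1]; f=210/np.tan(np.radians(p["fovy"]/2)); return p["cx"]+f*q[0]/q[2],p["cy"]+f*q[1]/q[2]
def prof(im,n,c,ang,z,ts,ws,chan):
    u=np.array([np.sin(ang),np.cos(ang),0]); w=np.array([u[1],-u[0],0]); c=np.r_[c,z]
    M=np.array([[pix(n,c+t*u+k*w) for k in ws] for t in ts],np.float32)
    return cv2.remap(chan(im),M[...,0],M[...,1],cv2.INTER_LINEAR)
def ends(v,ts,lo,hi):
    th=(lo+hi)/2; s=(v>th) if hi>lo else (v<th); i=np.nonzero(s)[0]; return ts[i[0]],ts[i[-1]]
ts=np.arange(-140,140.1,.5); g=lambda im:cv2.cvtColor(im,cv2.COLOR_BGR2GRAY).astype(np.float32)
sat=lambda im:cv2.cvtColor(im,cv2.COLOR_BGR2HSV)[...,1].astype(np.float32)
a=np.radians(2.28); C=np.array([545.2,-68.6])
im=cv2.imread("pics/top0.png"); A=prof(im,"top",C,a,4,ts,np.arange(-7,7.1,.5),g)
d=A[:,[0,1,-2,-1]].mean(1)-A.min(1); e=ends(d,ts,0,np.median(d[150:400])); print("line ends",e,sum(e)/2)
off=[np.arange(-7,7.1,.5)[A[i].argmin()] for i in range(100,460,40)]; print("line lateral",off)
im=bot.capture("top"); B=prof(im,"top",C,a,16.5,ts,np.arange(-22,22.1,.5),sat)
v=B[:,38:51].mean(1); e=ends(v,ts,np.median(v[:40]),np.median(v[200:360])); print("rod ends",e,sum(e)/2)
for i in range(120,441,40):
    r=B[i-10:i+10].mean(0); e=ends(r,np.arange(-22,22.1,.5),r[:8].mean(),r[38:51].mean()); print(ts[i],e,sum(e)/2)
E
python3 prof.py
```

```text
line ends (np.float64(-124.5), np.float64(124.5)) 0.0
line lateral [np.float64(0.0), np.float64(1.0), np.float64(0.0), np.float64(1.0), np.float64(0.0), np.float64(1.0), np.float64(0.0), np.float64(-1.0), np.float64(0.0)]
rod ends (np.float64(-94.0), np.float64(89.5)) -2.25
-80.0 (np.float64(-11.5), np.float64(13.0)) 0.75
-60.0 (np.float64(-12.0), np.float64(12.5)) 0.25
-40.0 (np.float64(-11.5), np.float64(13.0)) 0.75
-20.0 (np.float64(-12.0), np.float64(13.0)) 0.5
0.0 (np.float64(-12.0), np.float64(13.0)) 0.5
20.0 (np.float64(-12.0), np.float64(12.5)) 0.25
40.0 (np.float64(-12.0), np.float64(12.5)) 0.25
60.0 (np.float64(-12.5), np.float64(12.0)) -0.25
80.0 (np.float64(-12.5), np.float64(12.5)) 0.0
```

```bash
python3 -c "
from plant import bot
print(bot.close_job())"
```

```text
the job is handed in; nothing more can be done
None
```

I rolled the long rod onto the ruled line and handed the job in after about 12 s of robot time; by the top camera it lies about 0.3 mm off the line sideways, 0.3° off parallel and 2 mm off centre along it, and I didn't touch anything else.

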